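# Find the rocking corner of the jig plate and shim it

### The arm

A 6-joint arm with a two-finger parallel gripper is mounted at the origin on a cart in front of the work surface, level with it; the furniture and walls round the work are solid. World frame = base frame: x ahead of the robot, y to its left, z up, the work surface at z = 0. Lengths are in m, angles in rad, forces in N, time in s.
With the tool pointing down it reaches from about 0.375 to 0.975 m from the base axis. Payload 3.8 kg.
Tool frame: the origin (TCP) lies between the finger pads; the fingertips stand 14 mm ahead of it and the grasp point (between the pads) lies 5 mm behind it; z points along the fingers, y is the direction in which the jaws open and shut (so a half turn about z gives the same grasp; the last joint's range is limited). The gripper opens to 85 mm and grips with 20 to 120 N. Pads are 22 mm wide; open, the fingers measure 114 mm over their backs; the gripper's body (76 mm by 85 mm) begins 54 mm behind the grasp point. The pads swing forward as they close: fully open they stand 13 mm farther back than shut.
Start: joints at [-1.144, 0.264, 1.604, -0, 1.274, -0.037], TCP at [0.302, -0.604, 0.245] pointing down, gripper open.
Joint ranges: [-2.63, 2.63], [-0.94, 2.18], [0.31, 2.57], [-1.31, 4.45], [0, 2.66], [-2.55, 2.55]. Speed limits (rad/s): [2.57, 2.57, 3.14, 3.14, 3.14, 3.14].

### API

Orientations are given as a 3x3 rotation matrix whose columns are the frame's x, y, z axes.
In Python, from workcell import get_state, cams, hand_in gives the robot as it stands.
- The arm moves only by the tool servo_tool, never from a script. Its argument "targets" is a list of rows, each a list of 2 entries, a list of its own where there are three numbers: the shift along the tool's x, y, z scaled (see below), then the turn, a rotation vector about the tool's x, y, z scaled (see below). A call has 1 to 12 rows; each row is the pose to reach, as a shift and turn from the pose commanded when the call began, along the tool's axes at that moment; what a row does not reach only later rows make up. The controller multiplies each number of a shift by 500 mm and each number of a turn by 2 rad. A row lasts 1/10 s, in which the tool goes at most 50 mm and 8.59 degrees, less where a joint would pass 70% of its speed; a pose out of reach is approached as far as the arm can. A call with a number of a shift or a turn outside -1 to 1 is refused whole. A call with a gripper value outside its range is refused whole. "jaw" is the opening, from 0 (shut) to 1 (fully open), set as the call begins (left out, the last holds). The fingers move at their own pace and stop on an object; "newtons" is the grip in N (left out, the last holds). Time passes only in rows, so rows that repeat a pose let the fingers close. It gives the time, the measured TCP pose, the force and the opening at its end, in the units of the state.
- get_state(): the state, without advancing time (a new reading comes with each control period).
- cams.get_image(name): name is "scene" or "top" or "wrist"; returns the picture (420x560x3 uint8, red, green, blue); there is no depth.
- cams.camera_model(name): a dict with "K" (3x3 intrinsics, pixels), "rvec" (rotation vector, rad) and "tvec" (3), from world to camera coordinates, as OpenCV has them; the wrist camera has in their place "tool_from_camera" (4x4, takes a point from camera to tool coordinates, whose origin is the TCP and whose axes are the flange's). Camera axes: x right, y down, z forward; pixel columns grow to the right and rows downward; lengths in m; the calibration is good to about 2 mm. A picture is of the moment at which its call begins: read the wrist's pose just before it. camera_model takes no time and is no camera call.
- hand_in(): hands the job in, once; it reports no verdict.
The state is a dict: "t": time; "qpos": joint angles; "joint_velocities": joint speeds; "tau": joint torques, N m; "ee_pos": TCP position; "tool_rot": TCP orientation; "ft_force": force on the tool from outside, world axes, zero at the start; "ft_torque": the same for the moment, N m; "width": finger opening in m.
Only numpy, scipy, OpenCV 4.12 (cv2) and the standard library are available. Lean on these libraries where they do the work, as an engineer would, in place of code of your own. Each camera call takes 0.05 s, during which the arm holds its last target.

### The job

One corner of the square jig plate is not properly supported: press down on the red dots at the corners, one after another, until you find the corner that sinks. Then press the yellow tab of that corner's shim right down flat, which brings the plate level again. Nothing is picked up: leave the other three shims standing up, and do not disturb the things lying around.

Things in the scene. Friction and masses are not known exactly. Their poses are not given: they have to be found in the camera images.
- jig_base: Blue steel base of the jig, 150 (x) x 224 (y) x 26 mm, bolted to the bench. Origin at the centre of its underside; z up; it stands turned by up to 0.5 rad about z. The jig plate lies over its middle; on each of the two long ends (+y and -y) two shims stick out, one at each plate corner.
- jig_plate: Square aluminium plate 140 x 140 x 10 mm, swivelling stiffly on a bolt in its middle (head 7 mm above the plate). Origin at the centre of its underside, 32 mm above the bench; level top 42 mm up; axes as the base when level. A packer hides under each corner: three are right, one, under any corner, is 4 mm short. Once tipped that way (0.055 rad) it stays; pressing the opposite corner tips it back.
- corner_a (a point): Red painted dot of 18 mm on top of the jig plate at its far left corner (base frame +x +y), 57 mm from the plate's middle in x and in y: the place to press. Point: the dot's centre on the top face. Over a good packer it stays firm; over the short one 3 to 6 N sinks it about 4.5 mm, and it stays down.
- tab_a (a point): Top of the yellow tab, 18 x 16 mm, at the outer end of the shim at the far left corner, 39 mm from the shim's pivot. It stands about 31 to 35 mm above the bench at the start and about 16 mm when the shim lies flat; it moves outward by about 6 mm on the way down.
- shim_a (a joint): Shim at the far left corner: a steel strip 12 mm wide that pivots on a pin 14 mm above the bench and points to the base frame +y past the plate's edge. 0 = outer end stands up at 0.5 rad, 0.5 = lies flat and level. Pressing its tab down takes about 3 to 6 N; it stays where it is left. When flat it raises the packer by 4 mm: this levels a sunken corner, but jams or tips a firm one.
- corner_b (a point): Red painted dot of 18 mm on top of the jig plate at its far right corner (base frame +x -y), 57 mm from the plate's middle in x and in y: the place to press. Point: the dot's centre on the top face. Over a good packer it stays firm; over the short one 3 to 6 N sinks it about 4.5 mm, and it stays down.
- tab_b (a point): Top of the yellow tab, 18 x 16 mm, at the outer end of the shim at the far right corner, 39 mm from the shim's pivot. It stands about 31 to 35 mm above the bench at the start and about 16 mm when the shim lies flat; it moves outward by about 6 mm on the way down.
- shim_b (a joint): Shim at the far right corner: a steel strip 12 mm wide that pivots on a pin 14 mm above the bench and points to the base frame -y past the plate's edge. 0 = outer end stands up at 0.5 rad, 0.5 = lies flat and level. Pressing its tab down takes about 3 to 6 N; it stays where it is left. When flat it raises the packer by 4 mm: this levels a sunken corner, but jams or tips a firm one.
- corner_c (a point): Red painted dot of 18 mm on top of the jig plate at its near right corner (base frame -x -y), 57 mm from the plate's middle in x and in y: the place to press. Point: the dot's centre on the top face. Over a good packer it stays firm; over the short one 3 to 6 N sinks it about 4.5 mm, and it stays down.
- tab_c (a point): Top of the yellow tab, 18 x 16 mm, at the outer end of the shim at the near right corner, 39 mm from the shim's pivot. It stands about 31 to 35 mm above the bench at the start and about 16 mm when the shim lies flat; it moves outward by about 6 mm on the way down.
- shim_c (a joint): Shim at the near right corner: a steel strip 12 mm wide that pivots on a pin 14 mm above the bench and points to the base frame -y past the plate's edge. 0 = outer end stands up at 0.5 rad, 0.5 = lies flat and level. Pressing its tab down takes about 3 to 6 N; it stays where it is left. When flat it raises the packer by 4 mm: this levels a sunken corner, but jams or tips a firm one.
- corner_d (a point): Red painted dot of 18 mm on top of the jig plate at its near left corner (base frame -x +y), 57 mm from the plate's middle in x and in y: the place to press. Point: the dot's centre on the top face. Over a good packer it stays firm; over the short one 3 to 6 N sinks it about 4.5 mm, and it stays down.
- tab_d (a point): Top of the yellow tab, 18 x 16 mm, at the outer end of the shim at the near left corner, 39 mm from the shim's pivot. It stands about 31 to 35 mm above the bench at the start and about 16 mm when the shim lies flat; it moves outward by about 6 mm on the way down.
- shim_d (a joint): Shim at the near left corner: a steel strip 12 mm wide that pivots on a pin 14 mm above the bench and points to the base frame +y past the plate's edge. 0 = outer end stands up at 0.5 rad, 0.5 = lies flat and level. Pressing its tab down takes about 3 to 6 N; it stays where it is left. When flat it raises the packer by 4 mm: this levels a sunken corner, but jams or tips a firm one.
- tape_measure: Yellow and black tape measure, 76 x 79 x 33 mm: a bystander. Origin at the centre of its underside.
- brass_fitting: Brass pipe fitting standing upright, 42 x 42 x 56 mm: a bystander. Origin at the centre of its underside.
- rusty_nut: Rusty hexagon nut, 34 x 30 x 14 mm: a bystander. Origin at the centre of its underside.
- screwdriver: Screwdriver with a red handle, 27 x 181 x 26 mm, lying: a bystander. Origin at the centre of its underside.

How it is judged:
On the way, in this order (a step that is already met when the one before it is completed fails the run):
1. the badly supported corner has been pressed until it sank, with all shims still up (angle between jig_plate's own z axis and vertical above 0.035 rad and value of joint each of shim_a, shim_b, shim_c, shim_d below 0.25 rad), for 0.2 s.
2. that corner's shim alone is pressed flat and the plate is level (((value of joint shim_a above 0.43 rad and value of joint each of shim_b, shim_c, shim_d below 0.25 rad) or (value of joint shim_b above 0.43 rad and value of joint each of shim_a, shim_c, shim_d below 0.25 rad) or (value of joint shim_c above 0.43 rad and value of joint each of shim_a, shim_b, shim_d below 0.25 rad) or (value of joint shim_d above 0.43 rad and value of joint each of shim_a, shim_b, shim_c below 0.25 rad)) and angle between jig_plate's own z axis and vertical below 0.02 rad), for 0.2 s.
At the end, for the whole second after the job is handed in: Exactly one shim is flat (joint above 0.43), the other three are still up (below 0.25) and the jig plate is level within 0.02 rad (all of step 2); the robot touches nothing.
It fails at once if two shims were pressed down (value of joint each of shim_a, shim_b above 0.3 rad or value of joint each of shim_a, shim_c above 0.3 rad or value of joint each of shim_a, shim_d above 0.3 rad or value of joint each of shim_b, shim_c above 0.3 rad or value of joint each of shim_b, shim_d above 0.3 rad or value of joint each of shim_c, shim_d above 0.3 rad).
It fails at once if a bystander was moved, lifted or carried (distance of any of tape_measure, brass_fitting, rusty_nut, screwdriver from where it was at the start of the episode above 0.025 m).
It also fails if it takes over 45 s, if anything falls off the work surface, if the arm or the gripper's body presses on something with over 40 N, if the wrist force passes 120 N, or if a joint passes its speed limit or range.

## Working session

There is one attempt and no reset: what is moved stays moved. The work goes in short steps, Python scripts to look and compute and a tool call to move; the robot and the scene stay as the last step left them, time stands still between calls to the robot, and variables do not carry over. Pictures are saved under pics/ and viewed, and the job is handed in when it is done.

Besides the shell and the picture viewer there is one more tool, called after "Call:" as name(argument=value, ...), one argument or row to a line, values as JSON. servo_tool: Moves the arm, as the interface text tells. Shifts and turns lie within -1 to 1; 1 stands for 500 mm of shift or 2 rad of turn. Its arguments: {"type":"object","properties":{"targets":{"type":"array","items":{"type":"array"}},"jaw":{"type":"number"},"newtons":{"type":"number"}},"required":["targets"]}

```bash
mkdir -p pics; ls; python3 - <<'E'
from workcell import get_state, cams
import cv2
s=get_state(); print(s['t'],s['ee_pos'],s['tool_rot'],s['ft_force'],s['width'])
for n in ['scene','top']:
    im=cams.get_image(n); cv2.imwrite(f'pics/{n}0.png',im[:,:,::-1])
    print(n,cams.camera_model(n))
E
```

```text
pics
0.0 [ 0.30167909 -0.60305603  0.24396041] [[ 8.94346984e-01  4.47373036e-01 -9.15819214e-04]
 [ 4.47373965e-01 -8.94344693e-01  2.02643832e-03]
 [ 8.75158110e-05 -2.22205268e-03 -9.99997527e-01]] [ 0.1257991  -0.01269004  0.17113014] 0.08530714631941047
scene {'K': array([[489.85130477,   0.        , 281.8471351 ],
       [  0.        , 489.85130477, 209.99902013],
       [  0.        ,   0.        ,   1.        ]]), 'rvec': array([ 2.18885943, -0.47801255,  0.25156455]), 'tvec': array([-0.65336782,  0.0438554 ,  1.08204871])}
top {'K': array([[476.80808321,   0.        , 281.33855031],
       [  0.        , 476.80808321, 209.69114432],
       [  0.        ,   0.        ,   1.        ]]), 'rvec': array([ 2.19680863, -2.17961509,  0.0551422 ]), 'tvec': array([-0.2730404 ,  0.60511126,  1.12358352])}
```

View pics/scene0.png

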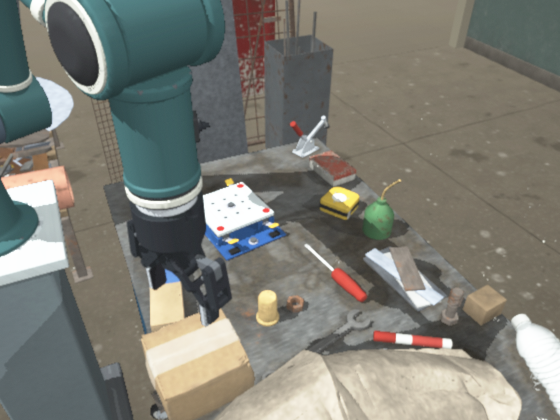

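View pics/top0.png

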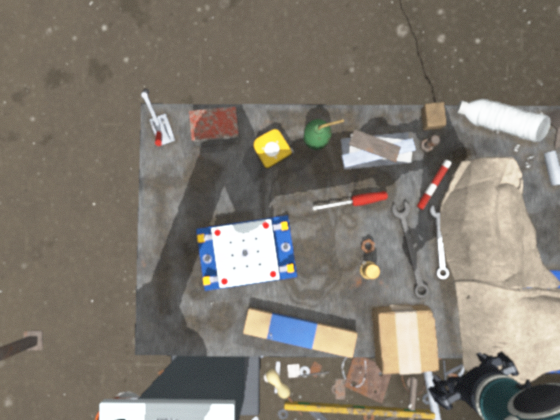

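The top view shows the jig at about (246,253), with red dots near (217,233), (266,226), (276,280) and (224,281). The yellow tabs are at the left and right ends. The arm is at the lower right.

```bash
cat > h.py <<'E'
import numpy as np, cv2
from workcell import cams
def ray(name,uv,z):
    m=cams.camera_model(name); R=cv2.Rodrigues(m['rvec'])[0]; c=-R.T@m['tvec']
    d=R.T@np.linalg.inv(m['K'])@np.array([uv[0],uv[1],1.]); return c+d*(z-c[2])/d[2]
def proj(name,P):
    m=cams.camera_model(name); return cv2.projectPoints(np.array(P,float).reshape(-1,3),m['rvec'],m['tvec'],m['K'],None)[0].reshape(-1,2)
def blobs(im,kind,roi,amin=8):
    h=cv2.cvtColor(im,cv2.COLOR_RGB2HSV); H,S,V=[h[:,:,i].astype(int) for i in range(3)]
    if kind=='red': m=((H<8)|(H>172))&(S>110)&(V>100)
    else: m=(H>15)&(H<35)&(S>110)&(V>120)
    k=np.zeros_like(m); x0,y0,x1,y1=roi; k[y0:y1,x0:x1]=1; m&=k>0
    n,l,st,c=cv2.connectedComponentsWithStats(m.astype(np.uint8))
    return [(c[i].round(2),int(st[i,4])) for i in range(1,n) if st[i,4]>=amin]
E
python3 - <<'E'
from h import *
im=cv2.imread('pics/top0.png')[:,:,::-1].copy()
roi=(190,210,302,300)
red=blobs(im,'red',roi); 
P=[]
for c,a in red: p=ray('top',c,.042); P.append(p); print('red',c,a,p.round(4))
for c,a in blobs(im,'yel',roi): print('yel',c,a,ray('top',c,.033).round(4))
P=np.array(P); print(P.mean(0)); 
for i in range(len(P)): print([round(float(np.linalg.norm(P[i]-q)),4) for q in P])
ims=cv2.imread('pics/scene0.png')[:,:,::-1].copy()
roi=(195,170,300,262)
for k,z in (('red',.042),('yel',.033)):
  for c,a in blobs(ims,k,roi,4): print('scene',k,c,a,ray('scene',c,z).round(4))
a=cv2.resize(im[205:305,185:310],None,fx=5,fy=5,interpolation=cv2.INTER_CUBIC); cv2.imwrite('pics/top0z.png',a[:,:,::-1])
a=cv2.resize(ims[165:270,190:310],None,fx=5,fy=5,interpolation=cv2.INTER_CUBIC); cv2.imwrite('pics/sc0z.png',a[:,:,::-1])
E
```

```text
red [265.19 224.81] 26 [ 0.5701 -0.2311  0.042 ]
red [217.   232.29] 24 [ 0.5518 -0.1188  0.042 ]
red [272.7  273.74] 23 [ 0.4568 -0.2496  0.042 ]
red [223.91 280.91] 22 [ 0.4393 -0.1366  0.042 ]
yel [284.2  225.18] 51 [ 0.5698 -0.2754  0.033 ]
yel [200.02 238.15] 55 [ 0.5378 -0.0777  0.033 ]
yel [290.29 267.17] 52 [ 0.4717 -0.2904  0.033 ]
yel [205.47 280.17] 60 [ 0.4398 -0.0923  0.033 ]
[ 0.5044862  -0.18401739  0.042     ]
[0.0, 0.1138, 0.1149, 0.1614]
[0.1138, 0.0, 0.1617, 0.1139]
[0.1149, 0.1617, 0.0, 0.1144]
[0.1614, 0.1139, 0.1144, 0.0]
scene red [239.92 185.25] 12 [ 0.5535 -0.1235  0.042 ]
scene red [265.78 209.78] 18 [ 0.5714 -0.2353  0.042 ]
scene red [220.1  228.15] 20 [ 0.4584 -0.2542  0.042 ]
scene yel [228.83 181.19] 47 [ 0.5396 -0.0843  0.033 ]
scene yel [273.97 224.97] 30 [ 0.5708 -0.281   0.033 ]
scene yel [232.96 240.89] 28 [ 0.4721 -0.2935  0.033 ]
```

View pics/top0z.png

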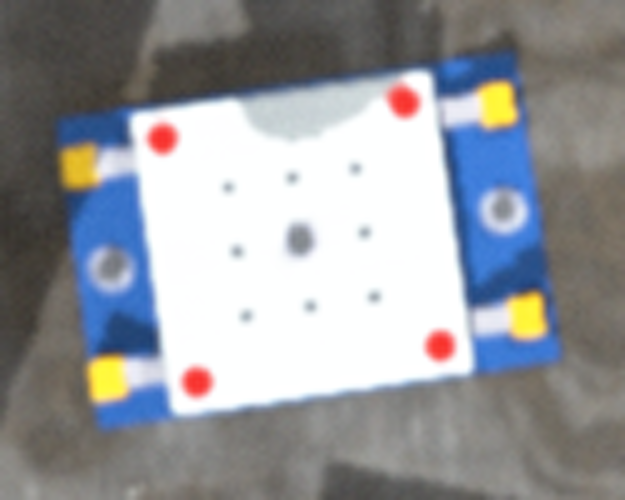

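View pics/sc0z.png

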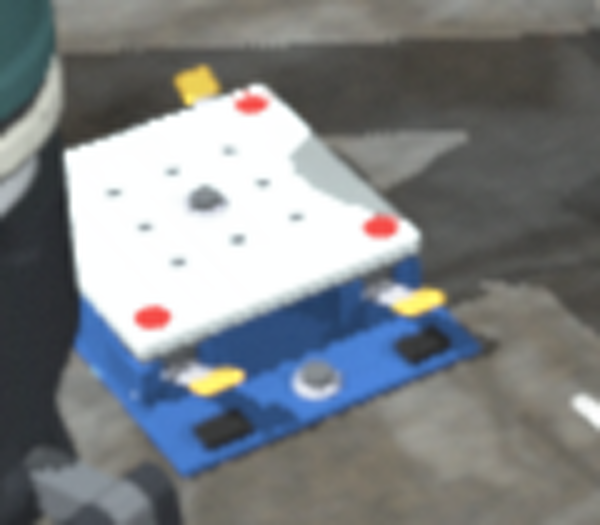

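The top view gives a square with 114 mm sides, as expected, at a yaw of about 0.157 rad. The scene view agrees to about 4 mm, so I'll use the mean. Next I work out the move to a point above corner c, with the tool aligned to the base.

```bash
cat >> h.py <<'E'
C=np.array([.5052,-.1862]); ps=.157
def bpt(x,y): return C+np.array([[np.cos(ps),-np.sin(ps)],[np.sin(ps),np.cos(ps)]])@[x,y]
def plan(p,yaw=None):
    from workcell import get_state
    from scipy.spatial.transform import Rotation as Ro
    s=get_state(); R=s['tool_rot']
    Rt=np.array([[np.cos(ps),np.sin(ps),0],[np.sin(ps),-np.cos(ps),0],[0,0,-1]])
    print('shift',(R.T@(np.array(p)-s['ee_pos'])/.5).round(4),'turn',(Ro.from_matrix(R.T@Rt).as_rotvec()/2).round(4),'t',s['t'],'ft',s['ft_force'].round(2))
E
python3 - <<'E'
from h import *
for n,x,y in (('a',57,57),('b',57,-57),('c',-57,-57),('d',-57,57)): print(n,bpt(x/1e3,y/1e3).round(4))
plan([*bpt(-.057,-.057),.16]); plan([*bpt(-.057,-.057),.07])
E
```

```text
a [ 0.5526 -0.121 ]
b [ 0.5704 -0.2336]
c [ 0.4578 -0.2514]
d [ 0.44   -0.1388]
shift [ 0.5939 -0.4891  0.1692] turn [-1.000e-03  1.000e-04  1.534e-01] t 0.1 ft [-0.1   0.27  0.52]
shift [ 0.5939 -0.4887  0.3492] turn [-1.000e-03  1.000e-04  1.534e-01] t 0.1 ft [-0.1   0.27  0.52]
```

Call:
servo_tool(
  targets=[
    [[0.3, -0.25, 0.0], [0, 0, 0.153]],
    [[0.594, -0.489, 0.0], [-0.001, 0, 0.153]],
    [[0.594, -0.489, 0.0], [-0.001, 0, 0.153]],
    [[0.594, -0.489, 0.1], [-0.001, 0, 0.153]],
    [[0.594, -0.489, 0.17], [-0.001, 0, 0.153]],
    [[0.594, -0.489, 0.17], [-0.001, 0, 0.153]],
    [[0.594, -0.489, 0.17], [-0.001, 0, 0.153]],
    [[0.594, -0.489, 0.17], [-0.001, 0, 0.153]],
    [[0.594, -0.489, 0.17], [-0.001, 0, 0.153]],
    [[0.594, -0.489, 0.17], [-0.001, 0, 0.153]],
    [[0.594, -0.489, 0.17], [-0.001, 0, 0.153]],
    [[0.594, -0.489, 0.17], [-0.001, 0, 0.153]],
  ],
  jaw=0,
)

```text
t: 1.3
ee_pos: [0.4583, -0.2537, 0.1611]
tool_rot: [[0.988, 0.155, 0.002], [0.155, -0.988, -0.003], [0.001, 0.003, -1.0]]
ft_force: [0.3, -0.1, 0.9]
width: 0.0
```

```bash
python3 - <<'E'
from h import *
from workcell import get_state
s=get_state(); im=cams.get_image('wrist'); cv2.imwrite('pics/w1.png',im[:,:,::-1]); m=cams.camera_model('wrist')
R,p=s['tool_rot'],s['ee_pos']; T=m['tool_from_camera']; print(T.round(3).tolist())
def wray(uv,z):
    d=R@T[:3,:3]@np.linalg.inv(m['K'])@np.array([*uv,1.]); c=p+R@T[:3,3]; return c+d*(z-c[2])/d[2]
for k,z in (('red',.042),('yel',.033)):
    for c,a in blobs(im,k,(0,0,560,420),60): print(k,c,a,wray(c,z).round(4))
plan([*bpt(-.057,-.057),.061])
E
```

```text
[[-0.001, -0.946, -0.324, 0.084], [1.0, -0.001, -0.0, 0.001], [-0.0, -0.324, 0.946, -0.129], [0.0, 0.0, 0.0, 1.0]]
red [545.86  37.28] 898 [ 0.6239 -0.4331  0.042 ]
red [271.49  66.81] 398 [ 0.5724 -0.2336  0.042 ]
red [122.32  66.78] 401 [ 0.5546 -0.1206  0.042 ]
red [143.93 208.38] 234 [ 0.4417 -0.1383  0.042 ]
red [272.03 208.31] 232 [ 0.4594 -0.2512  0.042 ]
yel [77.22 78.78] 579 [ 0.5407 -0.0804  0.033 ]
yel [324.24  78.2 ] 438 [ 0.5719 -0.2765  0.033 ]
yel [101.06 197.44] 402 [ 0.4427 -0.0958  0.033 ]
yel [317.58 197.58] 307 [ 0.4731 -0.2912  0.033 ]
shift [-0.0004 -0.0053  0.2001] turn [ 0.0015 -0.0007 -0.0006] t 1.35 ft [ 0.03 -0.37 -0.33]
```

View pics/w1.png

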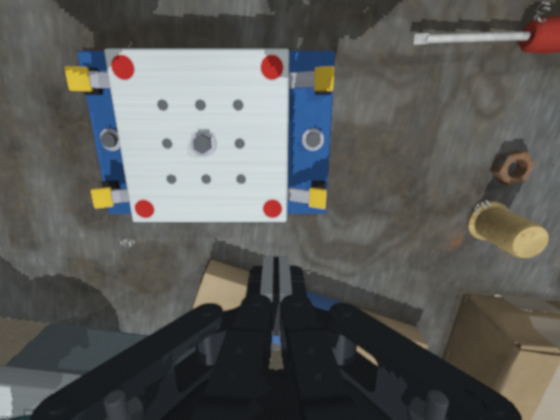

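The wrist view shows all four dots, at (123,67), (271,67), (144,208) and (272,208). They match the mean estimate within 2 mm. Now I go down over c.

Call:
servo_tool(
  targets=[
    [[0.001, -0.005, 0.09], [0, 0, 0]],
    [[0.001, -0.005, 0.17], [0, 0, 0]],
    [[0.001, -0.005, 0.195], [0, 0, 0]],
    [[0.001, -0.005, 0.2], [0, 0, 0]],
    [[0.001, -0.005, 0.2], [0, 0, 0]],
  ],
)

```text
t: 1.85
ee_pos: [0.4589, -0.2508, 0.0612]
tool_rot: [[0.988, 0.156, 0.002], [0.156, -0.988, -0.003], [0.001, 0.003, -1.0]]
ft_force: [0.2, -0.2, 0.2]
width: 0.0001
```

Call:
servo_tool(
  targets=[
    [[0, 0, 0.003], [0, 0, 0]],
    [[0, 0, 0.006], [0, 0, 0]],
    [[0, 0, 0.009], [0, 0, 0]],
    [[0, 0, 0.012], [0, 0, 0]],
    [[0, 0, 0.012], [0, 0, 0]],
  ],
)

```text
t: 2.35
ee_pos: [0.459, -0.2502, 0.0549]
tool_rot: [[0.988, 0.157, 0.002], [0.157, -0.988, -0.003], [0.001, 0.003, -1.0]]
ft_force: [0.4, 0.2, 2.6]
width: 0.0
```

Call:
servo_tool(
  targets=[
    [[0, 0, 0.002], [0, 0, 0]],
    [[0, 0, 0.002], [0, 0, 0]],
  ],
)

```text
t: 2.55
ee_pos: [0.4588, -0.2502, 0.0537]
tool_rot: [[0.988, 0.157, 0.002], [0.157, -0.988, -0.003], [0.001, 0.003, -1.0]]
ft_force: [0.3, -1.1, 3.4]
width: 0.0003
```

Call:
servo_tool(
  targets=[
    [[0, 0, 0.002], [0, 0, 0]],
    [[0, 0, 0.002], [0, 0, 0]],
  ],
)

```text
t: 2.75
ee_pos: [0.4586, -0.2502, 0.0524]
tool_rot: [[0.988, 0.157, 0.001], [0.157, -0.988, -0.003], [0.001, 0.003, -1.0]]
ft_force: [1.1, -2.9, 3.5]
width: 0.0
```

The force stays at about 3.5 N while the tip keeps going down, so c may be sinking. I'll push a little further.

Call:
servo_tool(
  targets=[
    [[0, 0, 0.002], [0, 0, 0]],
    [[0, 0, 0.004], [0, 0, 0]],
    [[0, 0, 0.004], [0, 0, 0]],
  ],
)

```text
t: 3.05
ee_pos: [0.4587, -0.2503, 0.0512]
tool_rot: [[0.988, 0.157, 0.001], [0.157, -0.988, -0.003], [0.001, 0.003, -1.0]]
ft_force: [-2.5, -1.8, 9.2]
width: -0.0003
```

Call:
servo_tool(
  targets=[
    [[0, 0, 0.002], [0, 0, 0]],
    [[0, 0, 0.003], [0, 0, 0]],
    [[0, 0, 0.003], [0, 0, 0]],
  ],
)

```text
t: 3.35
ee_pos: [0.4589, -0.2504, 0.0509]
tool_rot: [[0.988, 0.157, 0.001], [0.157, -0.988, -0.003], [0.001, 0.003, -1.0]]
ft_force: [-5.6, 0.8, 17.7]
width: 0.0002
```

c sank about 4.5 mm, from 55.5 to 51 mm, and then went firm. I retract and check by camera.

Call:
servo_tool(
  targets=[
    [[0, 0, -0.05], [0, 0, 0]],
    [[0, 0, -0.14], [0, 0, 0]],
    [[0, 0, -0.21], [0, 0, 0]],
    [[0, 0, -0.22], [0, 0, 0]],
    [[0, 0, -0.22], [0, 0, 0]],
  ],
)

```text
t: 3.85
ee_pos: [0.4587, -0.2495, 0.1596]
tool_rot: [[0.988, 0.157, 0.002], [0.157, -0.988, -0.002], [0.002, 0.003, -1.0]]
ft_force: [-0.7, 0.3, -1.0]
width: 0.0002
```

```bash
python3 - <<'E'
from h import *
from workcell import get_state
s=get_state(); im=cams.get_image('wrist'); cv2.imwrite('pics/w2.png',im[:,:,::-1]); m=cams.camera_model('wrist')
R,p=s['tool_rot'],s['ee_pos']; T=m['tool_from_camera']
def wray(uv,z):
    d=R@T[:3,:3]@np.linalg.inv(m['K'])@np.array([*uv,1.]); c=p+R@T[:3,3]; return c+d*(z-c[2])/d[2]
for k,z in (('red',.042),('yel',.033)):
    for c,a in blobs(im,k,(0,0,400,420),60):
        w=wray(c,z); print(k,c,a,w.round(4),'base',(np.array([[np.cos(ps),np.sin(ps)],[-np.sin(ps),np.cos(ps)]])@(w[:2]-C)).round(4))
tp=bpt(-.049,-.1025); print(tp)
plan([*tp,.07]); 
im=cams.get_image('scene'); a=cv2.resize(im[165:270,190:310],None,fx=5,fy=5,interpolation=cv2.INTER_CUBIC); cv2.imwrite('pics/sc2z.png',a[:,:,::-1])
E
```

```text
red [125.08  67.63] 437 [ 0.5545 -0.119   0.042 ] base [0.0592 0.0587]
red [277.9   68.79] 399 [ 0.572  -0.2342  0.042 ] base [ 0.0585 -0.0578]
red [276.98 208.61] 224 [ 0.4607 -0.2513  0.042 ] base [-0.0541 -0.0573]
red [148.62 210.38] 234 [ 0.4413 -0.1388  0.042 ] base [-0.0557  0.0568]
yel [81.74 79.67] 587 [ 0.5407 -0.0804  0.033 ] base [0.0516 0.0989]
yel [329.95  79.81] 459 [ 0.5718 -0.2766  0.033 ] base [ 0.0516 -0.0997]
yel [104.9 198.8] 399 [ 0.4427 -0.0958  0.033 ] base [-0.0476  0.0991]
yel [322.55 199.48] 321 [ 0.4729 -0.2915  0.033 ] base [-0.0483 -0.0989]
[ 0.47282913 -0.29510077]
shift [0.0155 0.0958 0.1758] turn [0.0004 0.0003 0.0004] t 3.9 ft [ 0.24 -0.4  -0.81]
```

View pics/w2.png

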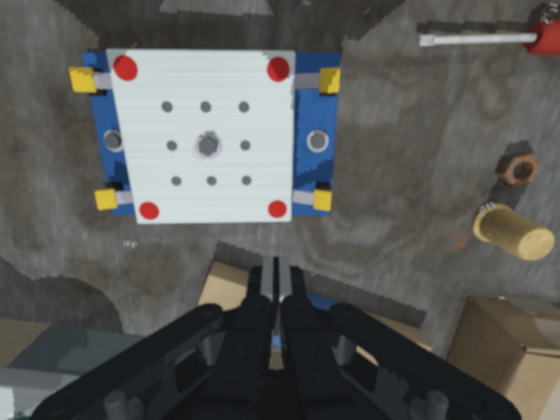

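View pics/sc2z.png

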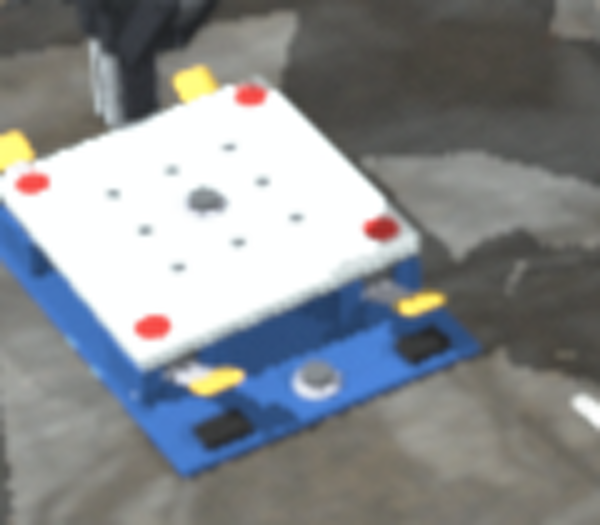

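In the enlarged scene view, dot c dropped from row 317 to row 327 and dot a rose from 103 to 95. The plate is tipped towards c and all four shims are still up. Now I press tab c.

Call:
servo_tool(
  targets=[
    [[0.016, 0.096, 0], [0, 0, 0]],
    [[0.016, 0.097, 0.08], [0, 0, 0]],
    [[0.016, 0.097, 0.16], [0, 0, 0]],
    [[0.016, 0.097, 0.2], [0, 0, 0]],
    [[0.016, 0.097, 0.21], [0, 0, 0]],
    [[0.016, 0.097, 0.21], [0, 0, 0]],
  ],
)

```text
t: 4.55
ee_pos: [0.4721, -0.2951, 0.0514]
tool_rot: [[0.988, 0.157, -0.004], [0.157, -0.988, 0.001], [-0.004, -0.002, -1.0]]
ft_force: [-0.2, -0.0, -0.7]
width: -0.0
```

Call:
servo_tool(
  targets=[
    [[0, 0, 0.006], [0, 0, 0]],
    [[0, 0, 0.012], [0, 0, 0]],
    [[0, 0, 0.018], [0, 0, 0]],
    [[0, 0, 0.024], [0, 0, 0]],
    [[0, 0, 0.03], [0, 0, 0]],
    [[0, 0, 0.034], [0, 0, 0]],
    [[0, 0, 0.034], [0, 0, 0]],
  ],
)

```text
t: 5.25
ee_pos: [0.4742, -0.2966, 0.037]
tool_rot: [[0.988, 0.157, 0.001], [0.157, -0.988, -0.002], [0.001, 0.002, -1.0]]
ft_force: [1.3, -2.0, 2.4]
width: -0.0
```

Call:
servo_tool(
  targets=[
    [[0, 0, 0.004], [0, 0, 0]],
    [[0, 0, 0.008], [0, 0, 0]],
    [[0, 0, 0.01], [0, 0, 0]],
    [[0, 0, 0.01], [0, 0, 0]],
  ],
)

```text
t: 5.65
ee_pos: [0.4736, -0.2961, 0.0314]
tool_rot: [[0.988, 0.157, -0.0], [0.157, -0.988, -0.001], [-0.0, 0.001, -1.0]]
ft_force: [0.2, -1.0, 1.6]
width: -0.0001
```

Call:
servo_tool(
  targets=[
    [[0, 0, 0.002], [0, 0, 0]],
    [[0, 0, 0.004], [0, 0, 0]],
    [[0, 0, 0.004], [0, 0, 0]],
  ],
)

```text
t: 5.95
ee_pos: [0.4736, -0.2962, 0.0303]
tool_rot: [[0.988, 0.157, -0.0], [0.157, -0.988, -0.001], [-0.0, 0.001, -1.0]]
ft_force: [-1.5, -0.2, 8.1]
width: 0.0002
```

Call:
servo_tool(
  targets=[
    [[0, 0, 0.002], [0, 0, 0]],
    [[0, 0, 0.004], [0, 0, 0]],
    [[0, 0, 0.004], [0, 0, 0]],
  ],
)

```text
t: 6.25
ee_pos: [0.4738, -0.2962, 0.0299]
tool_rot: [[0.988, 0.157, -0.0], [0.157, -0.988, -0.001], [-0.001, 0.001, -1.0]]
ft_force: [-4.9, 3.3, 18.3]
width: -0.0002
```

Call:
servo_tool(
  targets=[
    [[0, 0, -0.03], [0, 0, 0]],
    [[0, 0, -0.1], [0, 0, 0]],
    [[0, 0, -0.18], [0, 0, 0]],
    [[0, 0, -0.26], [0, 0, 0]],
    [[0, 0, -0.26], [0, 0, 0]],
    [[0, 0, -0.26], [0, 0, 0]],
  ],
)

```text
t: 6.85
ee_pos: [0.4741, -0.2963, 0.159]
tool_rot: [[0.988, 0.157, 0.002], [0.157, -0.988, -0.003], [0.002, 0.003, -1.0]]
ft_force: [-1.5, 0.3, -0.6]
width: -0.0001
```

```bash
python3 - <<'E'
from h import *
from workcell import get_state
s=get_state(); im=cams.get_image('wrist'); cv2.imwrite('pics/w3.png',im[:,:,::-1]); m=cams.camera_model('wrist')
R,p=s['tool_rot'],s['ee_pos']; T=m['tool_from_camera']
def wray(uv,z):
    d=R@T[:3,:3]@np.linalg.inv(m['K'])@np.array([*uv,1.]); c=p+R@T[:3,3]; return c+d*(z-c[2])/d[2]
for k,z in (('red',.042),('yel',.033)):
    for c,a in blobs(im,k,(0,0,400,420),60):
        w=wray(c,z); print(k,c,a,w.round(4),'base',(np.array([[np.cos(ps),np.sin(ps)],[-np.sin(ps),np.cos(ps)]])@(w[:2]-C)).round(4))
im=cams.get_image('scene'); a=cv2.resize(im[165:270,190:310],None,fx=5,fy=5,interpolation=cv2.INTER_CUBIC); cv2.imwrite('pics/sc3z.png',a[:,:,::-1])
for k,z in (('red',.042),('yel',.033)):
  for c,a in blobs(im,k,(185,170,300,262),4): print('scene',k,c,a,ray('scene',c,z).round(4))
print(s['t'],s['ft_force'])
E
```

```text
red [64.49 78.91] 401 [ 0.5546 -0.1201  0.042 ] base [0.0591 0.0576]
red [213.95  79.37] 381 [ 0.5723 -0.2335  0.042 ] base [ 0.0588 -0.0572]
red [ 94.65 218.5 ] 231 [ 0.4417 -0.1383  0.042 ] base [-0.0553  0.0572]
red [222.53 218.43] 227 [ 0.4595 -0.2513  0.042 ] base [-0.0553 -0.0571]
yel [22.88 89.87] 616 [ 0.541  -0.0805  0.033 ] base [0.0519 0.0988]
yel [269.44  90.45] 441 [ 0.5717 -0.2767  0.033 ] base [ 0.0515 -0.0997]
yel [274.26 201.84] 298 [ 0.4794 -0.2951  0.033 ] base [-0.0425 -0.1035]
yel [ 53.15 207.29] 429 [ 0.4427 -0.096   0.033 ] base [-0.0476  0.0989]
scene red [196.19 201.  ] 16 [ 0.441  -0.1416  0.042 ]
scene red [265.67 210.07] 15 [ 0.5708 -0.2362  0.042 ]
scene red [219.86 228.48] 21 [ 0.4576 -0.255   0.042 ]
scene yel [191.08 194.51] 53 [ 0.4405 -0.1004  0.033 ]
scene yel [273.97 224.97] 30 [ 0.5708 -0.281   0.033 ]
scene yel [234.29 249.65] 49 [ 0.4651 -0.3198  0.033 ]
6.85 [-1.5139452   0.27336068 -0.64349842]
```

View pics/w3.png

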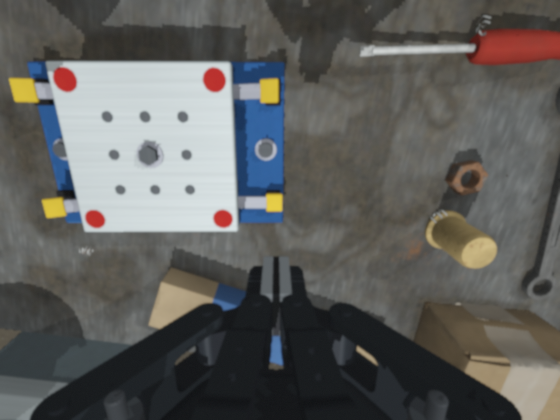

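View pics/sc3z.png

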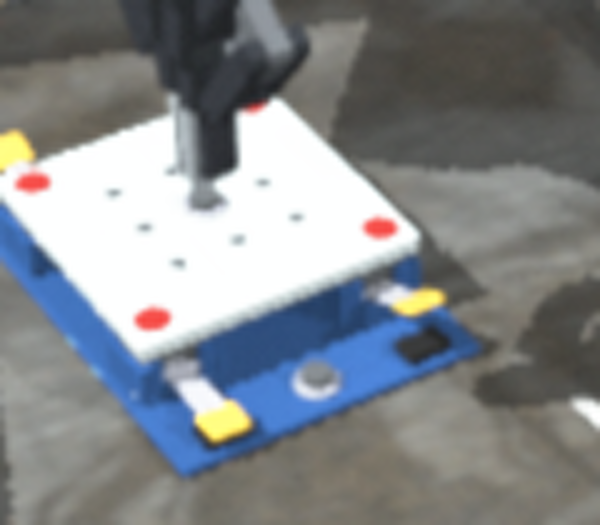

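The scene view shows tab c flat on its black stop at about (222,420) in the enlarged crop, with the other tabs up. The red dots are back at their level positions: dot c measures (0.4595, -0.2513) against (0.4594, -0.2512) at the start. The tool is clear, so I hand in.

```bash
python3 -c "
from workcell import hand_in
print(hand_in())"
```

```text
the job is handed in; nothing more can be done
None
```

I pressed corner c (near right) first, and it was the bad one: it sank about 4.5 mm at roughly 3.5 N and then went firm. I didn't press the other three corners. I then pressed tab c down until it stopped at 18 N, with the fingertip about 16 mm above the bench. I lifted the tool clear and handed in at about 7 s.

- **Plate:** it looks level. In the wrist view all four dots are within about 1 mm of where they were before the press. In the scene view dot c is 0.3 px off its starting place, against about 2 px when sunk.
- **Shims:** shim c lies flat on its stop, and the wrist view shows the other three tabs in their starting places.
- **Bystanders:** the tool never came near them. I did not measure their positions again.
- **Disagreement:** the top and scene cameras differed by about 4–5 mm in y. I used the mean, and the wrist camera agreed with it to within 2 mm.

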